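# Set up the painted plaque in its display stand

## Robot

A 6-joint arm with a two-finger parallel gripper is mounted at the origin on the work surface. World frame = base frame: x ahead of the robot, y to its left, z up, the work surface at z = 0. Lengths are in m, angles in rad, forces in N, time in s.
With the tool pointing down it reaches from about 0.425 to 0.925 m from the base axis. Payload 12.5 kg.
Tool frame: the origin (TCP) lies at the very end of the fingers, on their centre line; the grasp point (between the pads) lies 19 mm behind it (r.tcp_to_grasp is the z of the grasp point in the tool frame, in m); z points along the fingers, y is the line along which they close (so a half turn about z gives the same grasp; the last joint's range is limited). The gripper opens to 85 mm and grips with 20 to 120 N. Pads are 22 mm wide; open, the fingers measure 114 mm over their backs; the gripper's body (76 mm by 85 mm) begins 54 mm behind the grasp point. The pads swing forward as they close: fully open they stand 13 mm farther back than shut.
Start: joints at [-1.42, 0.491, 1.559, -0, 1.092, -0.106], TCP at [0.159, -0.605, 0.207] pointing down, gripper open.
Joint ranges: [-3.1, 3.1], [-0.84, 2.19], [0.05, 2.79], [-1.13, 4.28], [0.06, 2.93], [-2.69, 2.69]. Speed limits (rad/s): [2.22, 2.22, 2.79, 3.14, 3.14, 3.14].

## Interface

Orientations are given as a unit quaternion [w, x, y, z].
In Python, from rig import r gives the robot as it stands.
- The arm moves only by the shell command python3 -m inch 'ROWS' [FORCE]. ROWS is a JSON object of lists of equal length, an entry for each row: "twist": the turn, a rotation vector about the tool's x, y, z each as a share of 60 degrees, from -1 to 1, a list of three; "travel": the shift along the tool's x, y, z each as a share of 0.1 m, from -1 to 1, a list of three; "grip": the closure, from -1 (fully open) to 1 (shut). A call has 1 to 20 rows; each row shifts and turns the commanded pose from where the row before left it, along the tool's axes as they then stand; what a row does not reach is not made up. A row lasts 1/10 s, in which the tool goes at most 50 mm and 8.59 degrees, less where a joint would pass 70% of its speed; a pose out of reach is approached as far as the arm can. A call with a number of a shift or a turn outside -1 to 1 is refused whole. A call with a gripper value outside its range is refused whole. The fingers move at their own pace and stop on an object; FORCE is the grip in N (left out, the last holds). Time passes only in rows, so rows that do not move let the fingers close. It gives the time, the measured TCP pose, the force, the opening and the grip force at its end, in the units of the state.
- r.state(): the state, without advancing time (a new reading comes with each control period).
- r.camera(name): name is "side" or "top"; returns a dict with "image" (384x512x3 uint8, red, green, blue), "vfov" (degrees; the focal length in pixels is half the picture's height over the tangent of half this angle, whatever the lens; pixels are square), "cx", "cy" (the principal point, pixels), "k1" (the pictures are not rectified: a ray, as slopes to the right and down, at radius r is drawn at 1 + k1 r^2 times it, then the intrinsics apply), "view" (4x4, takes a point from world to camera coordinates). Camera axes: x right, y down, z forward; pixel columns grow to the right and rows downward; lengths in m; the calibration is good to about 2 mm. A picture is of the moment at which its call begins. There is no depth.
- r.close_job(): hands the job in; it is judged then, once.
The state is a dict: "time_s": time; "qpos": joint angles; "qd": joint speeds; "joint_efforts": joint torques, N m; "position": TCP position; "tcp_rot": TCP orientation; "force": force on the tool from outside, world axes, zero at the start; "wrist_torque": the same for the moment, N m; "finger_gap": finger opening in m; "finger_force": force on a finger pad.
Only numpy, scipy, OpenCV 4.12 (cv2) and the standard library are available. Lean on these libraries where they do the work, as an engineer would, in place of code of your own. Each camera call takes 0.05 s, during which the arm holds its last target. There are 200 camera calls.

## Task

The little wooden display stand has fallen over: first stand it upright on the table, black foot down. Then take the burgundy painted plaque from its easel and slide it, picture the right way up (facing either side), fully home and centred in the stand's slot, and let go. Leave the green plaque on its easel and do not tip over the water mug, paint jars or varnish bottle.

Things in the scene. Friction and masses are not known exactly. Their poses are not given: they have to be found in the camera images.
- stand: Loose pale-wood block, black foot, 50 (x) x 54 (y) x 80 mm (z), 0.3 kg, at first lying on a 54 x 80 side. Origin: centre of the foot's underside; z runs from foot to slotted end (up when it stands), y along the slot. Slot in the end away from the foot: 10 mm wide (x), 30 mm deep, full 54 mm length with open y ends; its mouth flares to 18 mm over the outer 6 mm.
- slot_floor (a point): Centre of the slot's floor, 50 mm along z from the stand's origin, same axes as the stand.
- slot_mouth (a point): Centre of the slot's mouth, level with the stand's top, 80 mm along z from the stand's origin, same axes.
- plaque: Loose wooden plaque, 8 mm thick (x), 90 wide (y), 110 tall (z), 60 g; +x face burgundy with pink border, white jar, gold hearts; paint dry, both faces may be touched. Origin: centre of its bottom edge face; z to the picture's top. At first it leans 0.26 rad on an easel, top towards the robot, painted face away from it.
- green_plaque: Bystander: a plaque of the same size and frame, painted dark green with a cream border, on the other easel. The two easels change places between starts.
- easel_a: Fixed wooden easel carrying the burgundy plaque. Origin on the table below the plaque's bottom edge; +x is its front. Ledge 84 mm wide, its top 26 mm above the table, with a 6 mm lip in front of the plaque; the back rest reaches 65 mm up the plaque, leaving its top 45 mm free on both faces.
- easel_b: Fixed easel of the same make, carrying the green plaque.
- water_mug: Bystander: white mug, 76 mm across, 85 mm high, beyond the work area. Origin at the centre of its base.
- pink_paint: Bystander: pink paint jar, 48 mm across, 55 mm high. Origin at the centre of its base.
- white_paint: Bystander: white paint jar of the same size.
- varnish: Bystander: amber varnish bottle, 48 mm across, 130 mm high. Origin at the centre of its base.

How it is judged:
By the outcome, as a careful person would: the job done as asked, in the order asked, and still so for the second after the job is handed in, with the robot touching nothing.
It also fails if it takes over 64 s, if anything falls off the work surface, if the arm or the gripper's body presses on something with over 40 N, if the wrist force passes 120 N, or if a joint passes its speed limit or range.

## Working session

There is one attempt and no reset: what is moved stays moved. The work goes in short steps, Python scripts to look and compute and a shell command to move; the robot and the scene stay as the last step left them, time stands still between calls to the robot, and variables do not carry over. Pictures are saved under pics/ and viewed, at most 10 in all, crops included, and the job is handed in when it is done.

```bash
ls; mkdir -p pics; python3 - <<'E'
from rig import r
import cv2,numpy as np
s=r.state();print({k:np.round(v,3).tolist() for k,v in s.items()}, r.tcp_to_grasp)
for n in("top","side"):
    c=r.camera(n);cv2.imwrite(f"pics/{n}0.png",c["image"][:,:,::-1])
    np.savez(f"{n}0.npz",**c);print(n,c["vfov"],c["cx"],c["cy"],c["k1"],np.round(c["view"],3).tolist())
E
```

```text
pics
{'time_s': 0.0, 'qpos': [-1.42, 0.492, 1.559, -0.0, 1.092, -0.106], 'qd': [-0.002, -0.001, -0.001, -0.001, -0.001, -0.0], 'joint_efforts': [-0.002, -61.845, -26.159, -0.0, 0.004, 0.0], 'position': [0.159, -0.604, 0.206], 'tcp_rot': [-0.001, 0.992, 0.128, -0.0], 'force': [0.682, 0.243, -0.689], 'wrist_torque': [0.032, 0.0, 0.005], 'finger_force': 0.0, 'finger_gap': 0.085} -0.0187
top 51.96343280200385 256.18763257508465 196.40443706706762 -0.008557242768251679 [[0.0, -1.0, 0.001, 0.027], [-0.986, -0.0, -0.168, 0.587], [0.168, -0.001, -0.986, 0.853], [0.0, 0.0, 0.0, 1.0]]
side 53.396242344778535 253.0267403832999 189.36971688771035 -0.04544164847974026 [[0.965, -0.261, 0.01, -0.563], [-0.142, -0.557, -0.818, 0.156], [0.219, 0.788, -0.575, 0.926], [0.0, 0.0, 0.0, 1.0]]
```

View pics/top0.png

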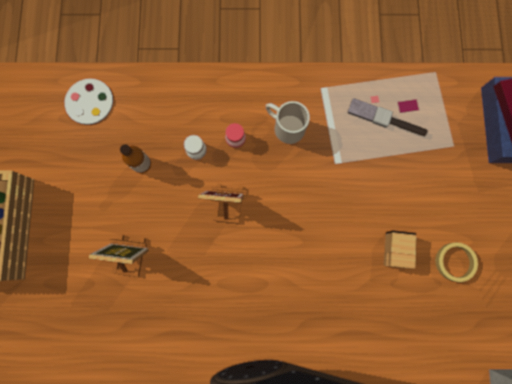

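View pics/side0.png

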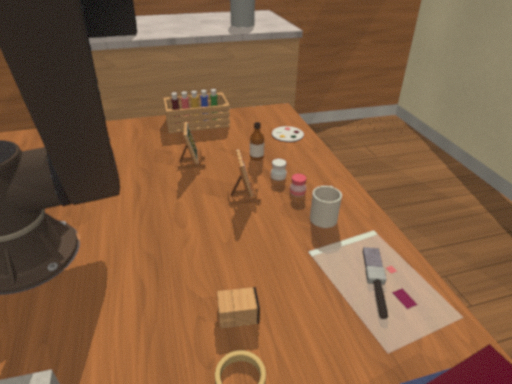

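The top view shows the stand lying near (400,250) with its foot edge up at row 233. The burgundy plaque's easel is at (222,197), the green one at (120,254), the jars and mug are beyond, and the bottle is at (135,157). The side view shows the stand at (238,307), foot to the right. Next I'll take enlarged crops of the stand and the plaque.

```bash
cat > h.py <<'E'
import numpy as np,cv2
def K(c):
    f=192/np.tan(np.radians(c["vfov"])/2); return f,float(c["cx"]),float(c["cy"]),float(c["k1"]),np.array(c["view"])
def ray(c,u,v):
    f,cx,cy,k1,V=K(c); d=np.array([(u-cx)/f,(v-cy)/f]); s=d.copy()
    for _ in range(10): s=d/(1+k1*(s@s))
    R=V[:3,:3]; return -R.T@V[:3,3], R.T@np.array([s[0],s[1],1])
def plane(c,u,v,z):
    o,d=ray(c,u,v); return o+d*(z-o[2])/d[2]
def tri(c1,p1,c2,p2):
    o1,d1=ray(c1,*p1);o2,d2=ray(c2,*p2)
    t=np.linalg.lstsq(np.c_[d1,-d2],o2-o1,rcond=None)[0]
    a,b=o1+t[0]*d1,o2+t[1]*d2; return (a+b)/2,np.linalg.norm(a-b)
def proj(c,P):
    f,cx,cy,k1,V=K(c); p=V[:3,:3]@np.asarray(P)+V[:3,3]; s=p[:2]/p[2]; s=s*(1+k1*(s@s)); return s*f+[cx,cy]
def crop(im,x0,y0,w,h,k): return cv2.resize(im[y0:y0+h,x0:x0+w,::-1],None,fx=k,fy=k,interpolation=cv2.INTER_CUBIC)
E
python3 - <<'E'
from h import *
t=np.load("top0.npz");s=np.load("side0.npz")
A=np.hstack([crop(t["image"],375,220,50,60,8)[:300*2],crop(s["image"],205,275,50,60,8)])
B=np.hstack([crop(t["image"],192,175,60,50,6),crop(s["image"],215,140,60,50,6)])
A=np.hstack([crop(t["image"],375,220,60,60,6),crop(s["image"],210,280,60,60,6)])
B=np.hstack([crop(t["image"],192,178,60,40,6),crop(s["image"],215,148,60,40,6)]) 
cv2.imwrite("pics/c0.png",np.vstack([A,B]))
E
```

```text
(no output)
```

View pics/c0.png

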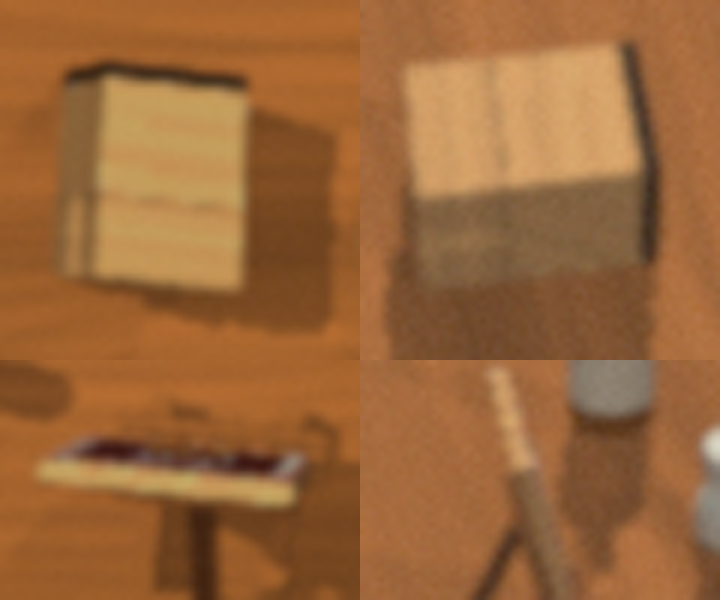

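The crop shows the stand's upper face cleanly in both views, with the foot towards +x and the slot towards the robot. It also shows the plaque's cream top edge, from (38,470) to (300,497) in crop pixels.

```bash
python3 - <<'E'
from h import *
np.set_printoptions(precision=4,suppress=True)
t=np.load("top0.npz");s=np.load("side0.npz")
T=lambda x,y,ox,oy:(x/6+ox-.42,y/6+oy-.42)
tp=[T(*p,375,220) for p in[(105,66),(247,76),(243,290),(96,281)]]
sp=[T(*p,210,280) for p in[(633,42),(657,165),(415,198),(405,64)]]
P=[]
for a,b in zip(tp,sp):
    print(tri(t,a,s,b),plane(t,*a,.05),plane(s,*b,.05)); P.append((plane(t,*a,.05)+plane(s,*b,.05))/2)
P=np.array(P);print("sides",[np.linalg.norm(P[i]-P[i-1]) for i in range(4)],P.mean(0))
z=P[2]+P[3]-P[0]-P[1];y=P[1]-P[0]+P[2]-P[3];print("yaw z",np.arctan2(z[1],z[0]),"y",np.arctan2(y[1],y[0]))
# plaque top edge: centre of each end
L=tri(t,T(40,470,192,178),s,T(500,8,215,148)); R=tri(t,T(299,493,192,178),s,T(523,111,215,148))
print(L,R,np.linalg.norm(L[0]-R[0]),(L[0]+R[0])/2)
d=R[0]-L[0];print("dir",np.arctan2(d[1],d[0]))
E
```

```text
(array([ 0.5682, -0.3035,  0.0479]), np.float64(0.12431508990812541)) [ 0.5088 -0.2805  0.05  ] [ 0.6304 -0.3149  0.05  ]
(array([ 0.5599, -0.3554,  0.049 ]), np.float64(0.11507704128529779)) [ 0.505 -0.334  0.05 ] [ 0.618  -0.3651  0.05  ]
(array([ 0.4809, -0.3447,  0.0484]), np.float64(0.11520141538843943)) [ 0.4256 -0.3271  0.05  ] [ 0.5374 -0.357   0.05  ]
(array([ 0.4893, -0.2912,  0.05  ]), np.float64(0.12578288211892663)) [ 0.4289 -0.2726  0.05  ] [ 0.5512 -0.3039  0.05  ]
sides [np.float64(0.08005995592617626), np.float64(0.05245064107015831), np.float64(0.0803730634940607), np.float64(0.05450333873965531)] [ 0.5257 -0.3194  0.05  ]
yaw z 3.035946795034386 y -1.7277086140557143
(array([0.578 , 0.0768, 0.1903]), np.float64(0.28281689734070803)) (array([ 0.5658, -0.0003,  0.1798]), np.float64(0.2704113373712178)) 0.07881204270289961 [0.5719 0.0382 0.185 ]
dir -1.7281067070840195
```

The two views disagree by about 0.12 m, so I'll check each calibration against known robot points before trusting either.

```bash
python3 - <<'E'
from h import *
np.set_printoptions(precision=4,suppress=True)
for n in("top","side"):
    c=np.load(n+"0.npz");V=c["view"];R=V[:3,:3];print(n,V.tolist(),np.linalg.norm(R@R.T-np.eye(3)),np.linalg.det(R),c["image"].shape, -R.T@V[:3,3])
    for P in [(0,0,0),(.159,-.604,.206),(.55,-.32,.05),(.1,0,0),(-.1,0,0),(0,.1,0),(0,-.1,0)]: print(P,proj(c,P))
E
```

```text
top [[5.82771937868135e-05, -0.9999991717333098, 0.0012857435447495844, 0.026710270901103162], [-0.9857608458633489, -0.00027364942208317694, -0.16815314412394622, 0.587128093662687], [0.168153356691276, -0.0012576361508697125, -0.9857600453379962, 0.8534108060331358], [0.0, 0.0, 0.0, 1.0]] 4.182906985619381e-16 0.9999999999999997 (384, 512, 3) [0.4353 0.0279 0.94  ]
(0, 0, 0) [268.4684 466.3522]
(0.159, -0.604, 0.206) [619.1409 424.1435]
(0.55, -0.32, 0.05) [408.3121 212.4761]
(0.1, 0, 0) [268.2501 416.9882]
(-0.1, 0, 0) [268.6911 517.4635]
(0, 0.1, 0) [222.4877 466.3644]
(0, -0.1, 0) [314.4269 466.2764]
side [[0.9652737486332144, -0.26104133951119446, 0.010198493309458472, -0.562711025947449], [-0.14198666533451876, -0.5570046699549116, -0.8182820934834167, 0.1563943127178426], [0.21928606218080784, 0.7884181737597259, -0.5747263750852344, 0.9262601512497081], [0.0, 0.0, 0.0, 1.0]] 5.246042586463334e-16 0.9999999999999997 (384, 512, 3) [ 0.3623 -0.7901  0.6661]
(0, 0, 0) [ 25.2819 252.6668]
(0.159, -0.604, 0.206) [  6.6523 487.3183]
(0.55, -0.32, 0.05) [278.9662 296.4539]
(0.1, 0, 0) [ 67.5753 245.9363]
(-0.1, 0, 0) [-18.1125 259.5332]
(0, 0.1, 0) [ 32.9596 227.0036]
(0, -0.1, 0) [ 16.3666 282.91  ]
```

The base fits the side view plausibly, but it is out of frame in the top view. I'll move the gripper into both views as a reference.

```bash
python3 -m inch '{"twist":[[0,0,0],[0,0,0],[0,0,0],[0,0,0],[0,0,0],[0,0,0],[0,0,0],[0,0,0],[0,0,0],[0,0,0],[0,0,0]],"travel":[[0.38,-0.21,0],[0.38,-0.21,0],[0.38,-0.21,0],[0.38,-0.21,0],[0.38,-0.21,0],[0.38,-0.21,0],[0.38,-0.21,0],[0.38,-0.21,0],[0.38,-0.21,0],[0.38,-0.21,0],[0,0,0]],"grip":[-1,-1,-1,-1,-1,-1,-1,-1,-1,-1,-1]}'
python3 - <<'E'
from rig import r
from h import *
np.set_printoptions(precision=4,suppress=True)
ims=[];st=r.state();p=st["position"];print(st["position"],st["tcp_rot"],st["time_s"])
for n in("top","side"):
    c=r.camera(n);np.savez(n+"1.npz",**c);im=c["image"].copy()
    print(n,np.abs(c["view"]-np.load(n+"0.npz")["view"]).max(),proj(c,p))
    q=np.round(proj(c,p)).astype(int);cv2.drawMarker(im,tuple(int(x) for x in q),(0,255,0),0,10)
    ims.append(im[:,:,::-1])
cv2.imwrite("pics/g1.png",cv2.resize(np.vstack([ims[0],ims[1]]),None,fx=.78,fy=.78))
E
```

```text
time_s: 1.2
position: [0.4756, -0.3016, 0.2066]
tcp_rot: [-0.0, 0.991, 0.13, 0.0]
force: [-1.2, -0.4, 0.1]
finger_gap: 0.0856
finger_force: 0.0
[ 0.4756 -0.3016  0.2066] [-0.0003  0.9915  0.1301  0.0001] 1.2
top 0.0 [433.1896 241.4692]
side 0.0 [240.1145 239.0508]
```

View pics/g1.png

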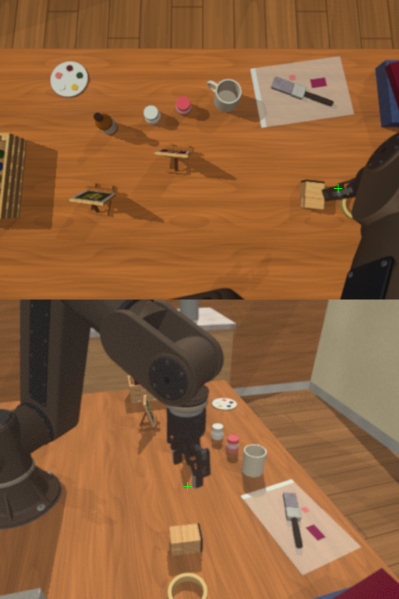

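Both cameras agree with the known TCP. The error was mine: I left out the 360-pixel tile offset in the crops, so I'll redo it.

```bash
python3 - <<'E'
from h import *
np.set_printoptions(precision=4,suppress=True)
t=np.load("top0.npz");s=np.load("side0.npz")
T=lambda x,y,ox,oy:(x/6+ox-.42,y/6+oy-.42)
tp=[T(*p,375,220) for p in[(105,66),(247,76),(243,290),(96,281)]]
sp=[T(x-360,y,210,280) for x,y in[(633,42),(657,165),(415,198),(405,64)]]
P=[]
for a,b in zip(tp,sp):
    print(tri(t,a,s,b),plane(t,*a,.05),plane(s,*b,.05)); P.append((plane(t,*a,.05)+plane(s,*b,.05))/2)
P=np.array(P);print("sides",[np.linalg.norm(P[i]-P[i-1]) for i in range(4)],P.mean(0))
z=P[2]+P[3]-P[0]-P[1];y=P[1]-P[0]+P[2]-P[3];print("yaw z",np.arctan2(z[1],z[0]),"y",np.arctan2(y[1],y[0]))
L=tri(t,T(40,470-360,192,178),s,T(500-360,8,215,148)); R=tri(t,T(299,493-360,192,178),s,T(523-360,111,215,148))
print(L,R,np.linalg.norm(L[0]-R[0]),(L[0]+R[0])/2)
d=R[0]-L[0];print("dir",np.arctan2(d[1],d[0]))
E
```

```text
(array([ 0.5098, -0.2814,  0.0479]), np.float64(0.001813165332997375)) [ 0.5088 -0.2805  0.05  ] [ 0.5102 -0.2832  0.05  ]
(array([ 0.5047, -0.3342,  0.0491]), np.float64(0.0006866501995994123)) [ 0.505 -0.334  0.05 ] [ 0.5041 -0.3349  0.05  ]
(array([ 0.4255, -0.3273,  0.0495]), np.float64(0.00020362332829659233)) [ 0.4256 -0.3271  0.05  ] [ 0.4253 -0.3277  0.05  ]
(array([ 0.4307, -0.2728,  0.05  ]), np.float64(0.0036105890939482498)) [ 0.4289 -0.2726  0.05  ] [ 0.4325 -0.2729  0.05  ]
sides [np.float64(0.07928273919663494), np.float64(0.052787956640943), np.float64(0.07940716652584141), np.float64(0.05488417409556514)] [ 0.4676 -0.3041  0.05  ]
yaw z 3.0400338360695462 y -1.6658394597248578
(array([0.5753, 0.1473, 0.1323]), np.float64(0.0024964606427257483)) (array([0.5662, 0.0577, 0.1298]), np.float64(0.00045956394992891576)) 0.09006579429442801 [0.5707 0.1025 0.1311]
dir -1.6723486747157317
```

Now everything is consistent: the stand's sides measure 79 x 54 mm and the plaque is 90 mm wide with its top at z 0.131. The stand's foot points at yaw −0.098, and the plaque is parallel to it. I'll yaw to the stand and tilt 40° forward so that a −90° turn stands it up.

```bash
python3 -m inch '{"twist":[[0,0,0.1143],[0,0,0.1143],[0,0,0.1143],[0,0.1333,0],[0,0.1333,0],[0,0.1333,0],[0,0.1333,0],[0,0.1333,0],[0,0,0]],"travel":[[0,0,0],[0,0,0],[0,0,0],[0,0,0],[0,0,0],[0,0,0],[0,0,0],[0,0,0],[0,0,0]],"grip":[-1,-1,-1,-1,-1,-1,-1,-1,-1]}'
cat > go.py <<'E'
import sys
from rig import r
import numpy as np
from scipy.spatial.transform import Rotation as Ro
np.set_printoptions(precision=4,suppress=True)
# usage: go.py x y z tilt_deg(forward) yaw : TCP target; prints travel(share) in tool axes now, and twist
s=r.state();R=Ro.from_quat(np.roll(s["tcp_rot"],-1))
print("q",np.array(s["qpos"]),"p",np.array(s["position"]),"t",s["time_s"]);print("R",R.as_matrix().tolist() if 0 else R.as_matrix())
a=[float(v) for v in sys.argv[1:]]
if a:
    T=Ro.from_euler("z",a[4])*Ro.from_matrix(np.diag([1.,-1,-1]))*Ro.from_euler("y",a[3],degrees=True)
    print("travel/0.1 tool axes:",R.inv().apply(np.array(a[:3])-s["position"])/.1)
    print("twist share",(R.inv()*T).as_rotvec()/np.pi*3,"| travel if twist first:",T.inv().apply(np.array(a[:3])-s["position"])/.1)
E
python3 go.py .4748 -.3048 .0154 40 -.098
```

```text
time_s: 2.2
position: [0.4736, -0.3007, 0.2053]
tcp_rot: [0.004, 0.957, -0.046, 0.287]
force: [-0.6, 0.4, -0.1]
finger_gap: 0.0851
finger_force: 0.0
q [-0.8907  0.2881  2.066   0.8889  0.5489  0.0559] p [ 0.4736 -0.3007  0.2053] t 2.2
R [[ 0.8308 -0.0905  0.5492]
 [-0.0854 -0.9957 -0.0349]
 [ 0.55   -0.0179 -0.835 ]]
travel/0.1 tool axes: [-1.0313  0.0734  1.5933]
twist share [-0.0179  0.1105 -0.0046] | travel if twist first: [-1.2088  0.0392  1.4646]
```

```bash
python3 go.py .4734 -.3047 .015 35 -.098 | tail -2
```

```text
travel/0.1 tool axes: [-1.0452  0.0737  1.589 ]
twist share [-0.0181  0.0272 -0.0038] | travel if twist first: [-1.0903  0.0396  1.5596]
```

```bash
python3 -m inch '{"twist":[[-0.018,0.027,-0.004],[0,0,0],[0,0,0],[0,0,0],[0,0,0],[0,0,0],[0,0,0],[0,0,0]],"travel":[[0,0,0],[-0.182,0.007,0.26],[-0.182,0.007,0.26],[-0.182,0.007,0.26],[-0.182,0.007,0.26],[-0.182,0.006,0.26],[0,0,0],[0,0,0]],"grip":[-1,-1,-1,-1,-1,-1,-1,-1]}'
python3 go.py .4734 -.3047 .015 35 -.098
```

```text
time_s: 3.0
position: [0.4756, -0.3036, 0.0475]
tcp_rot: [0.013, 0.953, -0.045, 0.3]
force: [0.6, 0.3, -0.5]
finger_gap: 0.0855
finger_force: 0.0
q [-0.8949  0.603   2.2138  1.8448  0.4421 -1.002 ] p [ 0.4756 -0.3036  0.0475] t 3.0
R [[ 0.8159 -0.0947  0.5704]
 [-0.0785 -0.9955 -0.0529]
 [ 0.5728 -0.0016 -0.8197]]
travel/0.1 tool axes: [-0.2033  0.0132  0.2549]
twist share [-0.003   0.0009  0.0016] | travel if twist first: [-0.2035  0.0128  0.2548]
```

```bash
python3 -m inch '{"twist":[[0,0,0],[0,0,0],[0,0,0],[0,0,0],[0,0,0]],"travel":[[-0.067,0.004,0.085],[-0.067,0.004,0.085],[-0.067,0.004,0.085],[0,0,0],[0,0,0]],"grip":[-1,-1,-1,-1,-1]}'
python3 go.py .4734 -.3047 .015 35 -.098
```

```text
time_s: 3.5
position: [0.4739, -0.305, 0.0165]
tcp_rot: [0.015, 0.952, -0.045, 0.301]
force: [-0.7, -0.7, 0.0]
finger_gap: 0.0854
finger_force: 0.0
q [-0.8998  0.6748  2.228   2.0098  0.4745 -1.1915] p [ 0.4739 -0.305   0.0165] t 3.5
R [[ 0.8148 -0.0944  0.5721]
 [-0.0765 -0.9955 -0.0554]
 [ 0.5747  0.0014 -0.8183]]
travel/0.1 tool axes: [-0.0132 -0.0024  0.0095]
twist share [-0.0008 -0.0013  0.0034] | travel if twist first: [-0.0132 -0.0024  0.0095]
```

```bash
python3 -m inch '{"twist":[[0,0,0],[0,0,0],[0,0,0],[0,0,0],[0,0,0],[0,0,0],[0,0,0],[0,0,0],[0,0,0],[0,0,0],[0,0,0],[0,0,0],[0,0,0]],"travel":[[0,0,0],[0,0,0],[0,0,0],[0,0,0],[0,0,0],[0,0,0],[0.115,0,-0.164],[0.115,0,-0.164],[0.115,0,-0.164],[0.115,0,-0.164],[0.115,0,-0.164],[0,0,0],[0,0,0]],"grip":[1,1,1,1,1,1,1,1,1,1,1,1,1]}' 60
python3 go.py .4734 -.3047 .115 -55 -.098
```

```text
time_s: 4.8
position: [0.4733, -0.3045, 0.1149]
tcp_rot: [0.015, 0.953, -0.045, 0.3]
force: [-0.1, 0.3, -3.0]
finger_gap: 0.0526
finger_force: 65.5
q [-0.8995  0.4555  2.1757  1.4444  0.4286 -0.5672] p [ 0.4733 -0.3045  0.1149] t 4.8
R [[ 0.8156 -0.0945  0.5708]
 [-0.0764 -0.9955 -0.0557]
 [ 0.5735  0.0018 -0.8192]]
travel/0.1 tool axes: [0.0016 0.002  0.0004]
twist share [ 0.0025 -1.4999  0.0032] | travel if twist first: [ 0.0004  0.002  -0.0016]
```

```bash
python3 -m inch '{"twist":[[0,-0.06,0],[0,-0.06,0],[0,-0.08,0],[0,-0.1,0],[0,-0.1,0],[0,-0.1,0],[0,-0.1,0],[0,-0.1,0],[0,-0.1,0],[0,-0.1,0],[0,-0.1,0],[0,-0.1,0],[0,-0.1,0],[0,-0.1,0],[0,-0.1,0],[0,-0.1,0],[0,0,0],[0,0,0]],"travel":[[0,0,0],[0,0,0],[0,0,0],[0,0,0],[0,0,0],[0,0,0],[0,0,0],[0,0,0],[0,0,0],[0,0,0],[0,0,0],[0,0,0],[0,0,0],[0,0,0],[0,0,0],[0,0,0],[0,0,0],[0,0,0]],"grip":[1,1,1,1,1,1,1,1,1,1,1,1,1,1,1,1,1,1]}'
python3 go.py .4734 -.3047 .115 -55 -.098
```

```text
time_s: 6.6
position: [0.4753, -0.2996, 0.1123]
tcp_rot: [-0.026, 0.909, -0.035, -0.414]
force: [-0.5, -1.3, -2.6]
finger_gap: 0.0527
finger_force: 65.4
q [-0.5251  0.8712  1.336  -0.3204  1.7354  1.2039] p [ 0.4753 -0.2996  0.1123] t 6.6
R [[ 0.6545 -0.0847 -0.7513]
 [-0.0415 -0.9962  0.0762]
 [-0.7549 -0.0187 -0.6556]]
travel/0.1 tool axes: [-0.0305  0.0517 -0.0074]
twist share [-0.0011 -0.0994  0.0218] | travel if twist first: [-0.0299  0.0524 -0.0042]
```

```bash
python3 -m inch '{"twist":[[0,-0.05,0.011],[0,-0.05,0.011],[0,0,0],[0,0,0]],"travel":[[0,0,0],[0,0,0],[0,0,0],[0,0,0]],"grip":[1,1,1,1]}'
python3 go.py .4753 -.2996 .045 -55 -.098
python3 - <<'E'
from rig import r
from h import *
ims=[]
for n,b in(("top",(350,200)),("side",(180,200))):
    c=r.camera(n);np.savez(n+"2.npz",**c);ims.append(crop(c["image"],*b,130,150,3))
cv2.imwrite("pics/s2.png",np.hstack(ims))
E
```

```text
time_s: 7.0
position: [0.4753, -0.3003, 0.1144]
tcp_rot: [-0.022, 0.886, -0.045, -0.46]
force: [0.7, 0.0, -2.0]
finger_gap: 0.0525
finger_force: 65.4
q [-0.5156  0.9161  1.2905 -0.3509  1.8337  1.2287] p [ 0.4753 -0.3003  0.1144] t 7.0
R [[ 0.5723 -0.0992 -0.814 ]
 [-0.0589 -0.9951  0.0799]
 [-0.8179  0.0023 -0.5753]]
travel/0.1 tool axes: [ 0.5673 -0.0085  0.3996]
twist share [ 0.0002 -0.002  -0.0025] | travel if twist first: [ 0.5681 -0.0069  0.3984]
```

View pics/s2.png

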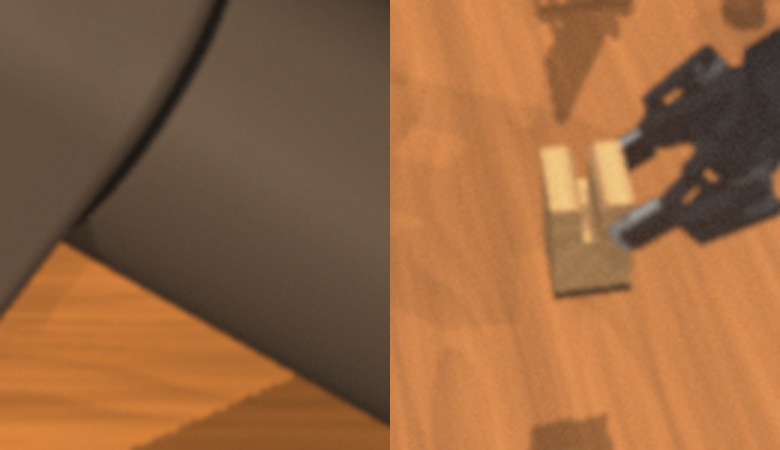

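The side view shows the stand upright in the gripper, slot up and black foot down. I'll lower it.

```bash
python3 -m inch '{"twist":[[0,0,0],[0,0,0],[0,0,0],[0,0,0],[0,0,0],[0,0,0],[0,0,0]],"travel":[[0.148,0,0.104],[0.148,0,0.104],[0.148,0,0.104],[0.148,0,0.104],[0.008,0,0.006],[0,0,0],[0,0,0]],"grip":[1,1,1,1,1,1,1]}'
python3 -m inch '{"twist":[[0,0,0],[0,0,0],[0,0,0]],"travel":[[0.016,0,0.011],[0.016,0,0.011],[0,0,0]],"grip":[1,1,1]}'
python3 -m inch '{"twist":[[0,0,0],[0,0,0]],"travel":[[0.016,0,0.011],[0,0,0]],"grip":[1,1]}'
```

```text
time_s: 7.8
position: [0.4755, -0.3007, 0.0414]
tcp_rot: [-0.021, 0.886, -0.045, -0.461]
force: [-0.1, -0.6, -3.6]
finger_gap: 0.0527
finger_force: 65.3
time_s: 8.1
position: [0.4752, -0.3006, 0.0372]
tcp_rot: [-0.021, 0.886, -0.045, -0.462]
force: [-1.0, -1.1, -2.4]
finger_gap: 0.0523
finger_force: 65.3
time_s: 8.3
position: [0.4754, -0.3007, 0.0359]
tcp_rot: [-0.021, 0.886, -0.045, -0.462]
force: [1.3, 0.9, 4.2]
finger_gap: 0.0524
finger_force: 65.8
```

```bash
python3 -m inch '{"twist":[[0,0,0],[0,0,0]],"travel":[[0.006,0,0.004],[0,0,0]],"grip":[1,1]}'
python3 -m inch '{"twist":[[0,0,0],[0,0,0],[0,0,0],[0,0,0],[0,0,0],[0,0,0],[0,0,0],[0,0,0],[0,0,0],[0,0,0]],"travel":[[0,0,0],[0,0,0],[0,0,0],[0,0,0],[0,0,0],[0,0,0],[0,0,-0.15],[0,0,-0.25],[0,0,-0.4],[0,0,-0.4]],"grip":[0.3,0,-0.3,-0.6,-1,-1,-1,-1,-1,-1]}'
python3 go.py .4753 -.2996 .25 0 -.098
```

```text
time_s: 8.5
position: [0.4754, -0.3007, 0.0358]
tcp_rot: [-0.021, 0.886, -0.045, -0.462]
force: [1.2, -0.5, 8.0]
finger_gap: 0.0526
finger_force: 66.2
time_s: 9.5
position: [0.5739, -0.3101, 0.1041]
tcp_rot: [-0.022, 0.886, -0.045, -0.462]
force: [-0.3, -0.6, -0.4]
finger_gap: 0.0852
finger_force: 0.0
q [-0.4689  1.066   0.9512 -0.3382  2.0288  1.2011] p [ 0.5739 -0.3101  0.1041] t 9.5
R [[ 0.5692 -0.0996 -0.8161]
 [-0.0596 -0.995   0.0798]
 [-0.82    0.0032 -0.5723]]
travel/0.1 tool axes: [-1.7635 -0.0019 -0.0219]
twist share [ 0.002   0.9181 -0.003 ] | travel if twist first: [-0.9913 -0.0083 -1.4586]
```

```bash
python3 -m inch '{"twist":[[0,0,0],[0,0,0],[0,0,0],[0,0,0],[0,0.13,0],[0,0.13,0],[0,0.13,0],[0,0.13,0],[0,0.13,0],[0,0.13,0],[0,0.13,0],[0,0.13,0],[0,0.13,0],[0,0,0],[0,0,0]],"travel":[[-0.33,0,-0.23],[-0.33,0,-0.23],[-0.33,0,-0.23],[-0.33,0,-0.23],[0,0,0],[0,0,0],[0,0,0],[0,0,0],[0,0,0],[0,0,0],[0,0,0],[0,0,0],[0,0,0],[0,0,0],[0,0,0]],"grip":[-1,-1,-1,-1,-1,-1,-1,-1,-1,-1,-1,-1,-1,-1,-1]}'
python3 go.py .5707 .1025 .26 14.9 -.1016
python3 - <<'E'
from rig import r
from h import *
c=r.camera("side");np.savez("side3.npz",**c);t=r.camera("top");np.savez("top3.npz",**t)
cv2.imwrite("pics/s3.png",np.hstack([crop(t["image"],360,190,90,90,4),crop(c["image"],190,250,90,90,4)]))
E
```

```text
time_s: 11.0
position: [0.5725, -0.3097, 0.2647]
tcp_rot: [0.008, 0.99, -0.049, 0.131]
force: [-0.5, 0.6, -0.9]
finger_gap: 0.0853
finger_force: 0.0
q [-0.6553  0.3875  1.5987  0.1673  0.9353  0.9303] p [ 0.5725 -0.3097  0.2647] t 11.0
R [[ 0.9609 -0.0997  0.2583]
 [-0.0953 -0.995  -0.0295]
 [ 0.26    0.0037 -0.9656]]
travel/0.1 tool axes: [-0.4228 -4.1    -0.0814]
twist share [ 0.003  -0.0028  0.0025] | travel if twist first: [-0.4337 -4.0991 -0.0671]
```

View pics/s3.png

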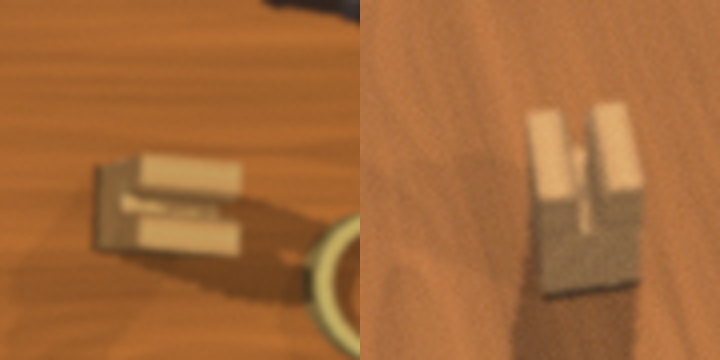

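The stand is upright: the top view shows its top face spanning (139,153)–(240,257) in crop pixels, and the side view shows the slot open and the foot down.

```bash
python3 - <<'E'
from h import *
np.set_printoptions(precision=4,suppress=True)
t=np.load("top3.npz");s=np.load("side3.npz")
T=lambda x,y,ox,oy:(x/4+ox-.38,y/4+oy-.38)
tp=[T(*p,360,190) for p in[(139,153),(241,163),(240,257),(136,248)]]
sp=[T(x-360,y,190,250) for x,y in[(627,102),(642,188),(541,198),(527,112)]]
P=[]
for a,b in zip(tp,sp):
    print(*tri(t,a,s,b),plane(t,*a,.08),plane(s,*b,.08)); P.append((plane(t,*a,.08)+plane(s,*b,.08))/2)
P=np.array(P);print([np.linalg.norm(P[i]-P[i-1]) for i in range(4)],P.mean(0))
y=P[0]-P[1]+P[3]-P[2];x=P[0]+P[1]-P[2]-P[3];print("slot dir-90",np.arctan2(y[1],y[0])-np.pi/2,"x",np.arctan2(x[1],x[0]))
E
python3 -m inch '{"twist":[[0,0,0],[0,0,0],[0,0,0],[0,0,0],[0,0,0],[0,0,0],[0,0,0],[0,0,0],[0,0,0],[0,0,0],[0,0,0],[0,0,0]],"travel":[[-0.043,-0.41,-0.008],[-0.043,-0.41,-0.008],[-0.043,-0.41,-0.008],[-0.043,-0.41,-0.008],[-0.043,-0.41,-0.008],[-0.043,-0.41,-0.008],[-0.043,-0.41,-0.008],[-0.043,-0.41,-0.008],[-0.043,-0.41,-0.008],[-0.043,-0.41,-0.008],[0,0,0],[0,0,0]],"grip":[-1,-1,-1,-1,-1,-1,-1,-1,-1,-1,-1,-1]}'
python3 go.py .5707 .1025 .26 14.9 -.1016
```

```text
[ 0.5134 -0.2768  0.0766] 0.0018267003947764272 [ 0.5122 -0.2755  0.08  ] [ 0.5135 -0.2798  0.08  ]
[ 0.5067 -0.3321  0.0774] 0.00047216708516349936 [ 0.5067 -0.3311  0.08  ] [ 0.5058 -0.3341  0.08  ]
[ 0.4568 -0.3273  0.0796] 0.001992393016036674 [ 0.4558 -0.327   0.08  ] [ 0.4578 -0.3277  0.08  ]
[ 0.462  -0.2717  0.078 ] 0.002575047450778969 [ 0.4607 -0.2709  0.08  ] [ 0.463  -0.2735  0.08  ]
[np.float64(0.051273836687173495), np.float64(0.055341779434808565), np.float64(0.04974106754717037), np.float64(0.055382776565294965)] [ 0.4844 -0.3024  0.08  ]
slot dir-90 -0.10515789467424508 x -0.10580086901491488
time_s: 12.3
position: [0.5706, 0.104, 0.2588]
tcp_rot: [0.009, 0.99, -0.048, 0.131]
force: [-0.3, 0.3, -0.2]
finger_gap: 0.0854
finger_force: 0.0
q [ 0.0921  0.2834  1.7771 -0.0724  0.8243  1.8012] p [0.5706 0.104  0.2588] t 12.3
R [[ 0.9611 -0.0965  0.2587]
 [-0.092  -0.9953 -0.0294]
 [ 0.2603  0.0045 -0.9655]]
travel/0.1 tool axes: [ 0.005   0.0145 -0.0112]
twist share [ 0.0029 -0.0032  0.0057] | travel if twist first: [ 0.0051  0.0145 -0.0113]
```

The stand's centre is at (0.4844, −0.3024), yaw −0.105, which matches what the grasp predicted. I'll spin −90° so that the fingers close across the plaque.

```bash
sed -i 's/    print("travel\/0.1/    T=T*Ro.from_euler("z",-90,degrees=True)\n    print("travel\/0.1/' go.py
python3 -m inch '{"twist":[[0,0,-0.1364],[0,0,-0.1364],[0,0,-0.1364],[0,0,-0.1364],[0,0,-0.1364],[0,0,-0.1364],[0,0,-0.1364],[0,0,-0.1364],[0,0,-0.1364],[0,0,-0.1364],[0,0,-0.1364],[0,0,0],[0,0,0]],"travel":[[0,0,0],[0,0,0],[0,0,0],[0,0,0],[0,0,0],[0,0,0],[0,0,0],[0,0,0],[0,0,0],[0,0,0],[0,0,0],[0,0,0],[0,0,0]],"grip":[-1,-1,-1,-1,-1,-1,-1,-1,-1,-1,-1,-1,-1]}'
python3 go.py .5799 .1016 .0963 14.9 -.1016
```

```text
time_s: 13.6
position: [0.5705, 0.1019, 0.259]
tcp_rot: [0.099, 0.736, 0.664, 0.087]
force: [0.4, -0.1, -0.1]
finger_gap: 0.0853
finger_force: 0.0
q [ 0.0884  0.2822  1.7783 -0.0719  0.8235  0.2341] p [0.5705 0.1019 0.259 ] t 13.6
R [[ 0.1039  0.9602  0.2593]
 [ 0.9946 -0.0996 -0.0299]
 [-0.0029  0.261  -0.9653]]
travel/0.1 tool axes: [ 0.0113 -0.3345  1.5951]
twist share [ 0.0038  0.0033 -0.0016] | travel if twist first: [ 0.0063 -0.3281  1.5965]
```

```bash
python3 -m inch '{"twist":[[0.004,0.003,-0.002],[0,0,0],[0,0,0],[0,0,0],[0,0,0],[0,0,0],[0,0,0],[0,0,0]],"travel":[[0.006,-0.328,0],[0,0,0.35],[0,0,0.35],[0,0,0.35],[0,0,0.3],[0,0,0.24],[0,0,0],[0,0,0]],"grip":[-1,-1,-1,-1,-1,-1,-1,-1]}'
python3 go.py .5799 .1016 .0963 14.9 -.1016
```

```text
time_s: 14.4
position: [0.5796, 0.1021, 0.0971]
tcp_rot: [0.096, 0.735, 0.666, 0.087]
force: [-0.3, -0.2, 0.3]
finger_gap: 0.0856
finger_force: 0.0
q [ 0.0849  0.5061  1.9375 -0.1109  0.4451  0.2772] p [0.5796 0.1021 0.0971] t 14.4
R [[ 0.0982  0.9618  0.2554]
 [ 0.9952 -0.0947 -0.0261]
 [-0.0009  0.2567 -0.9665]]
travel/0.1 tool axes: [-0.0043  0.0015  0.009 ]
twist share [-0.0004  0.0001  0.0032] | travel if twist first: [-0.0042  0.0015  0.009 ]
```

Next: close, then draw the plaque straight back along its own plane.

```bash
python3 -m inch '{"twist":[[0,0,0],[0,0,0],[0,0,0],[0,0,0],[0,0,0],[0,0,0],[0,0,0],[0,0,0],[0,0,0],[0,0,0],[0,0,0],[0,0,0]],"travel":[[0,0,0],[0,0,0],[0,0,0],[0,0,0],[0,0,0],[0,0,0],[0,0,0],[0,0,0],[0,0,0],[0,0,0],[0,0,0],[0,0,0]],"grip":[0,0.3,0.6,0.8,1,1,1,1,1,1,1,1]}' 40
python3 -m inch '{"twist":[[0,0,0],[0,0,0],[0,0,0],[0,0,0],[0,0,0],[0,0,0],[0,0,0],[0,0,0],[0,0,0]],"travel":[[0,0,-0.06],[0,0,-0.1],[0,0,-0.2],[0,0,-0.25],[0,0,-0.3],[0,0,-0.3],[0,0,-0.3],[0,0,0],[0,0,0]],"grip":[1,1,1,1,1,1,1,1,1]}'
python3 go.py .4844 -.3024 .26 0 -.105
python3 - <<'E'
from rig import r
from h import *
ims=[]
for n,b in(("top",(170,130)),("side",(180,70))):
    c=r.camera(n);np.savez(n+"4.npz",**c);ims.append(crop(c["image"],*b,130,150,3))
cv2.imwrite("pics/p4.png",np.hstack(ims))
E
```

```text
time_s: 15.6
position: [0.5797, 0.1024, 0.0973]
tcp_rot: [0.097, 0.734, 0.667, 0.087]
force: [-1.6, 0.7, 5.2]
finger_gap: 0.007
finger_force: 41.7
time_s: 16.5
position: [0.5405, 0.1063, 0.2435]
tcp_rot: [0.097, 0.734, 0.667, 0.087]
force: [-0.4, 0.2, -0.4]
finger_gap: 0.007
finger_force: 41.0
q [ 0.1005  0.2569  1.8612 -0.0739  0.7686  0.2429] p [0.5405 0.1063 0.2435] t 16.5
R [[ 0.0958  0.9616  0.257 ]
 [ 0.9954 -0.0923 -0.0257]
 [-0.001   0.2583 -0.9661]]
travel/0.1 tool axes: [-4.1221 -0.1193 -0.1991]
twist share [ 0.2495 -0.0002  0.0087] | travel if twist first: [-4.1232 -0.1294 -0.1655]
```

View pics/p4.png

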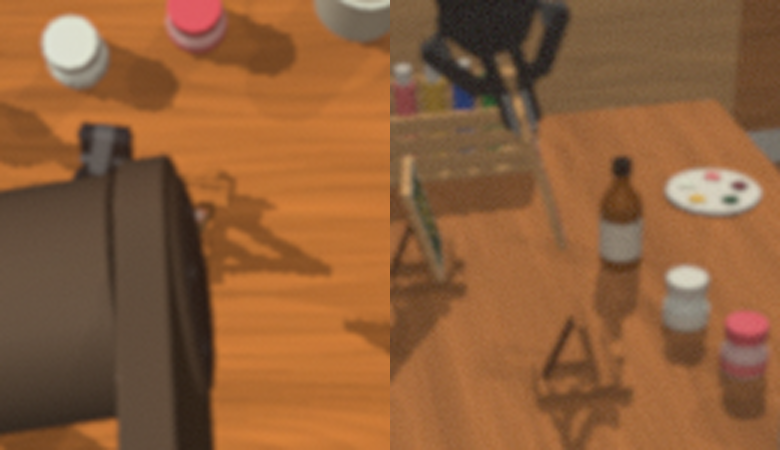

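The plaque is held and clear of the easel, hanging straight down from the fingers. The green plaque, jars and bottle are undisturbed. I'll set it upright and carry it over the stand.

```bash
python3 -m inch '{"twist":[[0.125,0,0.004],[0.1245,0,0.005],[0,0,0],[0,0,0],[0,0,0],[0,0,0],[0,0,0],[0,0,0],[0,0,0],[0,0,0],[0,0,0],[0,0,0],[0,0,0],[0,0,0],[0,0,0]],"travel":[[0,0,0],[0,0,0],[-0.3,-0.01,-0.015],[-0.41,-0.013,-0.017],[-0.41,-0.013,-0.017],[-0.41,-0.013,-0.017],[-0.41,-0.013,-0.017],[-0.41,-0.013,-0.017],[-0.41,-0.013,-0.017],[-0.41,-0.013,-0.017],[-0.41,-0.013,-0.017],[-0.4,-0.013,-0.015],[-0.14,-0.002,0],[0,0,0],[0,0,0]],"grip":[1,1,1,1,1,1,1,1,1,1,1,1,1,1,1]}'
python3 go.py .4844 -.3024 .26 0 -.105
python3 - <<'E'
from rig import r
from h import *
ims=[]
for n,b in(("top",(330,170)),("side",(190,170))):
    c=r.camera(n);np.savez(n+"5.npz",**c);ims.append(crop(c["image"],*b,100,150,4))
cv2.imwrite("pics/p5.png",np.hstack(ims))
E
```

```text
time_s: 18.1
position: [0.4845, -0.3014, 0.2585]
tcp_rot: [-0.001, 0.743, 0.669, -0.0]
force: [0.1, -0.1, -0.1]
finger_gap: 0.0066
finger_force: 40.9
q [-0.6721  0.3655  1.6245 -0.0004  1.1545 -0.5662] p [ 0.4845 -0.3014  0.2585] t 18.1
R [[ 0.1056  0.9944 -0.0024]
 [ 0.9944 -0.1056  0.0015]
 [ 0.0012 -0.0026 -1.    ]]
travel/0.1 tool axes: [-0.0099 -0.0003 -0.0151]
twist share [-0.0024 -0.0012 -0.0007] | travel if twist first: [-0.0099 -0.0002 -0.0151]
```

View pics/p5.png

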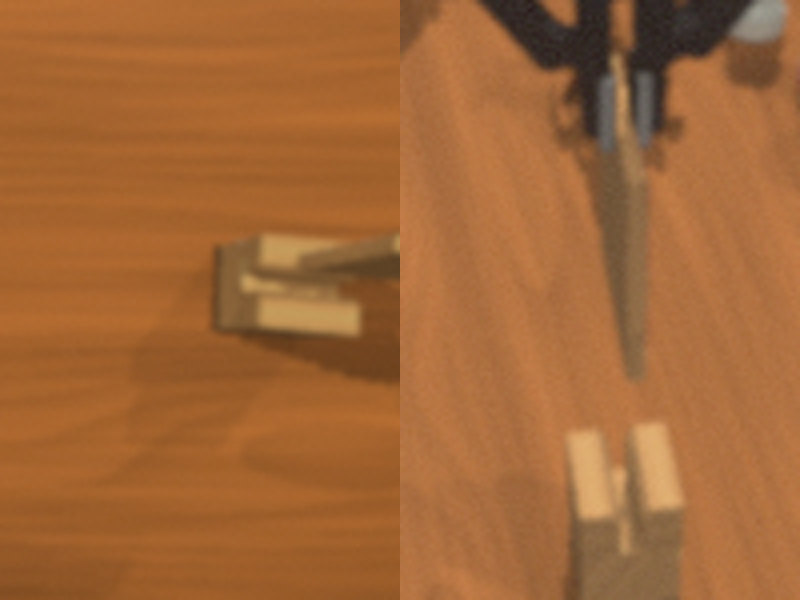

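The plaque hangs upright over the slot. Its near bottom corner is at about (637,381) in the side tile and its +y bottom corner at about (298,266) in the top tile. I'll compare these with where a centred plaque should appear.

```bash
python3 - <<'E'
from h import *
np.set_printoptions(precision=2,suppress=True)
t=np.load("top5.npz");s=np.load("side5.npz")
f=np.array([np.cos(.106),-np.sin(.106),0]);l=np.array([np.sin(.106),np.cos(.106),0]);z=np.array([0,0,1.])
p=np.array([.4845,-.3014,.2585])
for nm,c,sg,o in(("top",t,1,(330,170)),("side",s,-1,(190,170))):
    tile=lambda P:(proj(c,P)-o+.38)*4+([400,0] if nm=="side" else [0,0])
    for h in (-.074,.036):
        b=p+sg*.045*l+h*z; print(nm,h,"mid",tile(b),"±4f",tile(b-.004*f),tile(b+.004*f),"per 5mm l",tile(b+.005*l)-tile(b),"z",tile(b+.005*z)-tile(b))
E
```

```text
top -0.074 mid [298.2  261.32] ±4f [297.84 269.65] [298.57 253.01] per 5mm l [-10.41  -1.1 ] z [ 3.9  -0.75]
top 0.036 mid [397.66 242.07] ±4f [397.34 251.78] [397.98 232.39] per 5mm l [-12.16  -1.28] z [ 5.32 -1.03]
side -0.074 mid [636.36 382.95] ±4f [627.11 383.97] [645.59 381.94] per 5mm l [-1.72 -8.44] z [ 0.04 -8.23]
side 0.036 mid [637.38 182.89] ±4f [627.13 183.84] [647.62 181.95] per 5mm l [-1.92 -8.02] z [  0.05 -10.14]
```

The observation matches the prediction to within about 1 mm, so the plaque is centred, square and unslipped. Descending.

```bash
python3 -m inch '{"twist":[[-0.0024,-0.0012,0],[0,0,0],[0,0,0],[0,0,0],[0,0,0],[0,0,0]],"travel":[[-0.01,0,0],[0,0,0.3],[0,0,0.3],[0,0,0.3],[0,0,0],[0,0,0]],"grip":[1,1,1,1,1,1]}'
python3 go.py .4844 -.3024 .124 0 -.105
```

```text
time_s: 18.8
position: [0.4851, -0.3029, 0.1702]
tcp_rot: [0.001, 0.743, 0.669, 0.0]
force: [0.0, -1.2, 0.0]
finger_gap: 0.0068
finger_force: 40.9
q [-0.6736  0.4555  1.7354 -0.0004  0.9487 -0.5687] p [ 0.4851 -0.3029  0.1702] t 18.8
R [[ 0.1045  0.9945  0.0013]
 [ 0.9945 -0.1045 -0.0014]
 [-0.0013  0.0015 -1.    ]]
travel/0.1 tool axes: [ 0.0051 -0.0081  0.4615]
twist share [0.0014 0.0012 0.0003] | travel if twist first: [ 0.0044 -0.0074  0.4616]
```

```bash
python3 -m inch '{"twist":[[0,0,0],[0,0,0],[0,0,0],[0,0,0]],"travel":[[0.004,-0.006,0.07],[0,0,0.07],[0,0,0],[0,0,0]],"grip":[1,1,1,1]}'
python3 -m inch '{"twist":[[0,0,0],[0,0,0],[0,0,0],[0,0,0],[0,0,0],[0,0,0]],"travel":[[0,0,0.05],[0,0,0.05],[0,0,0.05],[0,0,0.05],[0,0,0],[0,0,0]],"grip":[1,1,1,1,1,1]}'
```

```text
time_s: 19.2
position: [0.4842, -0.3028, 0.1557]
tcp_rot: [0.001, 0.743, 0.669, 0.0]
force: [-0.3, 0.3, -0.4]
finger_gap: 0.007
finger_force: 40.9
time_s: 19.8
position: [0.4842, -0.3028, 0.1353]
tcp_rot: [0.001, 0.743, 0.669, -0.0]
force: [0.2, -0.0, -0.5]
finger_gap: 0.0066
finger_force: 40.9
```

```bash
python3 -m inch '{"twist":[[0,0,0],[0,0,0],[0,0,0],[0,0,0],[0,0,0]],"travel":[[0,0,0.03],[0,0,0.03],[0,0,0.03],[0,0,0],[0,0,0]],"grip":[1,1,1,1,1]}'
python3 -m inch '{"twist":[[0,0,0],[0,0,0],[0,0,0]],"travel":[[0,0,0.015],[0,0,0],[0,0,0]],"grip":[1,1,1]}'
```

```text
time_s: 20.3
position: [0.4842, -0.3028, 0.1264]
tcp_rot: [0.001, 0.743, 0.669, -0.0]
force: [-0.6, -0.5, 0.0]
finger_gap: 0.0065
finger_force: 40.9
time_s: 20.6
position: [0.4842, -0.3028, 0.125]
tcp_rot: [0.001, 0.743, 0.669, 0.0]
force: [0.6, 0.4, -0.6]
finger_gap: 0.007
finger_force: 40.9
```

```bash
python3 -m inch '{"twist":[[0,0,0],[0,0,0],[0,0,0]],"travel":[[0,0,0.01],[0,0,0.005],[0,0,0]],"grip":[1,1,1]}'
python3 -m inch '{"twist":[[0,0,0],[0,0,0]],"travel":[[0,0,0.008],[0,0,0]],"grip":[1,1]}'
```

```text
time_s: 20.9
position: [0.4844, -0.303, 0.1238]
tcp_rot: [0.001, 0.743, 0.669, 0.0]
force: [-0.2, -0.8, 3.8]
finger_gap: 0.0069
finger_force: 41.5
time_s: 21.1
position: [0.4848, -0.3032, 0.1238]
tcp_rot: [0.002, 0.743, 0.669, 0.0]
force: [-1.6, 0.5, 10.6]
finger_gap: 0.0065
finger_force: 42.4
```

The plaque reached the floor at 10.6 N and at the predicted height. I'll release and retreat straight up.

```bash
python3 -m inch '{"twist":[[0,0,0],[0,0,0],[0,0,0],[0,0,0],[0,0,0],[0,0,0],[0,0,0],[0,0,0],[0,0,0],[0,0,0],[0,0,0],[0,0,0],[0,0,0],[0,0,0]],"travel":[[0,0,0],[0,0,0],[0,0,0],[0,0,0],[0,0,0],[0,0,0],[0,0,-0.1],[0,0,-0.2],[0,0,-0.3],[0,0,-0.4],[-0.45,0,-0.2],[-0.45,0,0],[-0.45,0,0],[0,0,0]],"grip":[0.8,0.6,0.3,0,-0.5,-1,-1,-1,-1,-1,-1,-1,-1,-1]}'
python3 - <<'E'
from rig import r
from h import *
np.set_printoptions(precision=1,suppress=True)
print(r.state()["position"])
ims=[]
f=np.array([np.cos(.105),-np.sin(.105),0]);l=np.array([np.sin(.105),np.cos(.105),0]);z=np.array([0,0,1.])
for n,b in(("top",(340,150)),("side",(185,180))):
    c=r.camera(n);np.savez(n+"6.npz",**c);ims.append(crop(c["image"],*b,100,150,4))
    tile=lambda P:(proj(c,P)-b+.38)*4+([400,0] if n=="side" else [0,0])
    for a in(-1,1):
        for h in(.05,.16): print(n,a,h,tile(np.array([.4844,-.3024,0])+a*.045*l+h*z))
cv2.imwrite("pics/p6.png",np.hstack(ims))
E
```

```text
time_s: 22.5
position: [0.4687, -0.4413, 0.2431]
tcp_rot: [0.002, 0.745, 0.668, -0.0]
force: [-0.4, 0.8, -0.7]
finger_gap: 0.0856
finger_force: 0.0
[ 0.5 -0.4  0.2]
top -1 0.05 [330.9 375.5]
top -1 0.16 [423.6 364.2]
top 1 0.05 [171.3 358.7]
top 1 0.16 [241.8 345.2]
side -1 0.05 [655.8 540.8]
side -1 0.16 [656.6 383.9]
side 1 0.05 [630.3 399.1]
side 1 0.16 [628.8 244.7]
```

View pics/p6.png

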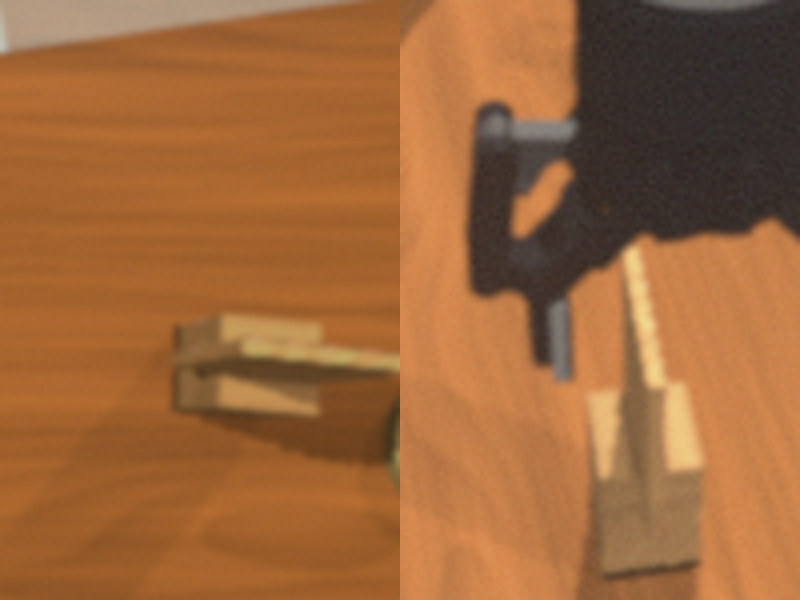

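The plaque stands upright in the slot. Its top corners, seen at (243,345) in the top tile and (655,386) in the side tile, match the fully home, centred prediction, and the gripper is clear.

```bash
python3 -c "
from rig import r
print(r.close_job())"
```

```text
the job is handed in; nothing more can be done
None
```

The stand is upright on its black foot, and the burgundy plaque sits fully home and centred in its slot, released with the picture the right way up; the job was handed in at about 22.6 s, and its result was not reported back.

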